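# Load the pattern plate in its sprung clip and set the bobbin dial to green

## Robot

A 6-joint arm with a two-finger parallel gripper is mounted at the origin on the work surface. World frame = base frame: x ahead of the robot, y to its left, z up, the work surface at z = 0. Lengths are in m, angles in rad, forces in N, time in s.
With the tool pointing down it reaches from about 0.25 to 0.8 m from the base axis. Payload 3.9 kg.
Tool frame: the origin (TCP) lies at the centre of the arm's flange, where the gripper is bolted on; the fingertips stand 173 mm ahead of it and the grasp point (between the pads) lies 155 mm ahead of it; z points along the fingers, y is the line along which they close (so a half turn about z gives the same grasp; the last joint's range is limited). The gripper opens to 85 mm and grips with 20 to 120 N. Pads are 22 mm wide; open, the fingers measure 114 mm over their backs; the gripper's body (76 mm by 85 mm) begins 54 mm behind the grasp point. The pads swing forward as they close: fully open they stand 13 mm farther back than shut.
Start: joints at [-1.319, 0.26, -0.138, 1.173, 0, 1.571], TCP at [0.131, -0.508, 0.405] pointing down, gripper open.
Joint ranges: [-2.78, 2.78], [-0.83, 1.72], [-1.28, 1.37], [-1.9, 2.12], [-1.57, 1.48], [-3.14, 3.14]. Speed limits (rad/s): [2.57, 2.57, 3.14, 3.14, 3.14, 3.14].

## Interface

Orientations are given as a rotation vector (axis times angle).
In Python, from workcell import robot gives the robot as it stands.
- The arm moves only by the tool arm_command, never from a script. Its argument "deltas" is a list that holds one entry, the list of rows, each a list of 4 numbers: the shift along the world's x, y, z in cm, then the turn about the world's z in degrees. In form: [[[dx, dy, dz, turn], ...]]. A call has 1 to 10 rows; each row is the pose to reach, as a shift and turn from the pose commanded when the call began; what a row does not reach only later rows make up. A row lasts 1/8 s, in which the tool goes at most 62.5 mm and 10.7 degrees, less where a joint would pass 70% of its speed; a pose out of reach is approached as far as the arm can. A call with a gripper value outside its range is refused whole. "hand" is the finger opening in cm, from 0 to 8.54, set as the call begins (left out, the last holds). The fingers move at their own pace and stop on an object; "squeeze" is the grip in N (left out, the last holds). Time passes only in rows, so rows that repeat a pose let the fingers close. It gives the time, the measured TCP pose, the force, the opening and the grip force at its end, in the units of the state.
- robot.observe(): the state, without advancing time (a new reading comes with each control period).
- robot.read_camera(name): name is "scene" or "top" or "wrist"; returns the picture (480x640x3 uint8, blue, green, red); there is no depth.
- robot.camera_info(name): a dict with "vfov" (degrees; the focal length in pixels is half the picture's height over the tangent of half this angle, whatever the lens; pixels are square), "cx", "cy" (the principal point, pixels), "R" (3x3) and "t" (3): a world point X has camera coordinates R X + t; the wrist camera has in their place "hand_eye" (4x4, takes a point from camera to tool coordinates, whose origin is the TCP and whose axes are the flange's). Camera axes: x right, y down, z forward; pixel columns grow to the right and rows downward; lengths in m; the calibration is good to about 2 mm. A picture is of the moment at which its call begins: read the wrist's pose just before it. camera_info takes no time and is no camera call.
- robot.hand_in(): hands the job in; it is judged then, once.
The state is a dict: "time": time; "joint_positions": joint angles; "qd": joint speeds; "effort": joint torques, N m; "position": TCP position; "tcp_rot": TCP orientation; "wrist_force": force on the tool from outside, world axes, zero at the start; "wrist_torque": the same for the moment, N m; "gripper_width": opening from 0.0 (shut) to 1.0 (fully open); "grasp_force": force on a finger pad.
Only numpy, scipy, OpenCV 4.12 (cv2) and the standard library are available. Lean on these libraries where they do the work, as an engineer would, in place of code of your own. Each camera call takes 0.05 s, during which the arm holds its last target. There are 200 camera calls.

## Task

Get this embroidery station ready for the green part of the pattern. Slide the white pattern plate along its wooden bed, without lifting it off, up against the fence on the right and under the sprung clip until it is fully home, square against the fence and the end stop; and turn the cover of the round bobbin dial so that its opening is centred over the green bobbin. Let go of everything and leave the other things on the bench where they are.

Things in the scene. Friction and masses are not known exactly. Their poses are not given: they have to be found in the camera images.
- station: Fixed wooden bed, 250 x 135 mm, top face 20 mm above the table, turned by up to 0.25 rad. Origin on the table under the bed; +x along the bed to the clip (away from the robot), +y left, z up. In mm in this frame: bed x -135 to 115, y -75 to 60; its left side is open. Aluminium fence along the right, inner face y = -60, 14 above the bed. End stop face x = 100, 16 above the bed.
- clip_mouth (a point): Middle of the front rim of the orange clip jaw's flared lip: station frame x 50, y -5, z 33 mm. The lip slopes down to its lowest edge at x 80; behind it a pad reaches x 97; the jaw is 110 mm wide (y -60 to 50). The clip's posts stand up to 60 mm above the bed.
- plate_home (a point): Point on the bed's top face where the plate's origin lies when the plate is fully home (touching fence and end stop): station frame x 25, y 10, z 20 mm. Axes as the station's.
- plate: Loose white plate with a pink flower chart, 150 mm (x) by 140 mm (y), 5 mm thick, 0.3 kg +-30 percent, flat on the bed, 60 to 80 mm short of the end stop, 18 to 32 mm left of the fence, up to 0.15 rad askew. Origin: centre of its underside; +x to the thin rounded front edge that enters the clip; z up.
- plate_ledge (a point): Middle of the near face of the dark wooden ledge on the plate's near edge: plate frame x -75, y 0, z 12 mm. Ledge 12 mm thick, 140 mm long, from the plate's underside up to 21 mm above it. Push here towards the clip.
- plate_left (a point): Middle of the plate's left edge: plate frame x 0, y 70, z 2.5 mm. The plate overhangs the bed on the left (20 mm when home, more before), so this edge can be pushed to the right by fingertips that reach below it beside the bed.
- clip_jaw (a joint): Height in m by which the sprung clip jaw is lifted: 0 at rest, when its lowest edge is 2 mm above the bed; about 0.003 with the plate under it. The plate's edge wedges it up; the spring presses down with about 3 N at rest plus 0.3 N per mm. The jaw is polished and the bed waxed: pushing the plate in takes about 4 to 12 N, most where its edge starts to lift the jaw, and it does not spring back out.
- dial_base: Fixed round grey bobbin dial, 156 mm across, its rim 12 mm high; origin on the table at its centre, z up. Six bobbins stand in pockets 60 degrees apart, 40 mm from the centre, with colour patches on the rim outside the cover: green at the base's +x, then counter-clockwise yellow, pink, blue, orange, red. Any yaw.
- green_pocket (a point): Centre of the green bobbin's pocket, 40 mm from the dial's axis, 30 mm above the table. Fixed.
- dial_cover (a joint): Angle of the dial's cover in rad, counter-clockwise from above positive; 0 when the opening is centred over the green bobbin. It starts at 0.6 to 2.0, turns between -2.8 and 2.8 with light friction (about 1 N at the peg) and stays where it is left.
- opening (a point): Centre of the opening in the dial's cream cover, 40 mm from the axis, 30 mm above the table; turns with the cover. The cover is 124 mm across, its top 34 mm above the table; the opening is about 30 mm wide with a black lip on each side.
- dial_peg (a point): Top centre of the upright black peg by which the cover is turned: 14 mm thick, standing 27 mm above the cover, top 61 mm above the table, 48 mm from the axis, opposite the opening; turns with the cover.
- cone_pink: Bystander: pink thread cone, 60 mm across, 103 mm high; origin under its centre.
- cone_yellow: Bystander: yellow thread cone, 60 mm across, 103 mm high; origin under its centre.
- hoop: Bystander: wooden embroidery hoop lying flat, 150 mm across, 10 mm high; origin at its centre.
- button_jar: Bystander: glass jar with red cap, 60 mm across, 55 mm high; origin under its centre.
- spool: Bystander: small blue thread spool, 30 mm across, 34 mm high; origin under its centre.
- glasses_case: Bystander: dark spectacle case, 65 x 160 x 38 mm; origin under its centre.
- mug: Bystander: blue mug, 80 mm across, 92 mm high; origin under its centre.
There are look-alikes about, which are no part of the job. Several things have the shape of the plate; the one meant has the colours described above.

How it is judged:
At the end, for the whole second after the job is handed in: The plate lies flat on the bed with its front edge under the lifted clip jaw, within 4 mm of the end stop and within 5 mm of the fence, square to the station within 0.05 rad; the dial cover's opening is within 5 mm of the green pocket's centre; plate and cover are at rest (x of plate in the frame of plate_home above -0.004 m and y of plate in the frame of plate_home between -0.005 and 0.005 m and z of plate in the frame of plate_home between -0.003 and 0.003 m and angle between the x axis of plate and the x axis of station, either way round below 0.05 rad and value of joint clip_jaw above 0.0018 m and horizontal distance between opening and green_pocket below 0.005 m and linear speed of plate below 0.01 m/s and velocity of joint dial_cover between -0.05 and 0.05 rad/s); the robot touches nothing.
It fails at once if the plate is lifted more than 25 mm off the bed or falls off it (z of plate in the frame of plate_home above 0.025 m or z of plate in the frame of plate_home below -0.012 m).
It fails at once if a bystander is moved more than 30 mm (distance of any of cone_pink, cone_yellow, hoop, button_jar, spool, glasses_case, mug from where it was at the start of the episode above 0.03 m).
It also fails if it takes over 64 s, if anything falls off the work surface, if the arm or the gripper's body presses on something with over 40 N, if the wrist force passes 120 N, or if a joint passes its speed limit or range.

## Working session

There is one attempt and no reset: what is moved stays moved. The work goes in short steps, Python scripts to look and compute and a tool call to move; the robot and the scene stay as the last step left them, time stands still between calls to the robot, and variables do not carry over. Pictures are saved under pics/ and viewed, at most 10 in all, crops included, and the job is handed in when it is done.

Besides the shell and the picture viewer there is one more tool, called after "Request:" as name(argument=value, ...), one argument or row to a line, values as JSON. arm_command: Moves the arm, as the interface text tells. Its arguments: {"type":"object","properties":{"deltas":{"type":"array","items":{"type":"array","items":{"type":"array","items":{"type":"number"}}}},"hand":{"type":"number"},"squeeze":{"type":"number"}},"required":["deltas"]}

```bash
mkdir -p pics; python3 - <<'E'
from workcell import robot
import cv2,numpy as np
for n in("top","scene"):
    i=robot.camera_info(n);print(n,i)
    cv2.imwrite(f"pics/{n}0.png",robot.read_camera(n))
print(robot.camera_info("wrist"));print(robot.observe())
E
```

```text
top {'vfov': 53.15310301921447, 'cx': 322.1606319138154, 'cy': 238.07890740978698, 'R': array([[-0.02063636, -0.99978484,  0.00209973],
       [-0.99058538,  0.0201621 , -0.13540345],
       [ 0.13533198, -0.0048742 , -0.99078832]]), 't': array([-0.09418239,  0.54970591,  1.494943  ])}
scene {'vfov': 51.014717354980256, 'cx': 322.8803000090621, 'cy': 244.01213341143057, 'R': array([[-0.5597408 ,  0.82859588, -0.01091323],
       [ 0.61934626,  0.40956443, -0.66982624],
       [-0.55054559, -0.38168814, -0.74243768]]), 't': array([ 0.41749302, -0.24856294,  1.77443404])}
{'vfov': 66.65375549433628, 'cx': 309.59165287287533, 'cy': 234.05266553532735, 'hand_eye': array([[-3.09277753e-04, -9.59042183e-01, -2.83263121e-01,
         7.21459690e-02],
       [ 9.99999632e-01, -6.99771780e-05, -8.54917409e-04,
        -5.62951518e-04],
       [ 8.00079904e-04, -2.83263282e-01,  9.59041852e-01,
         3.02827752e-02],
       [ 0.00000000e+00,  0.00000000e+00,  0.00000000e+00,
         1.00000000e+00]])}
{'time': 0.1, 'joint_positions': array([-1.31900518e+00,  2.60631482e-01, -1.39258733e-01,  1.17270366e+00,
       -1.56021566e-05,  1.57079931e+00]), 'qd': array([-0.00018392, -0.00219656,  0.00402368, -0.00109297, -0.00056332,
        0.00035429]), 'effort': array([-5.78697236e-04, -4.06508732e+01,  2.54527527e+01,  1.00780590e-02,
       -2.57999352e-05,  1.54904537e-06]), 'position': array([ 0.1307181 , -0.50814422,  0.4039339 ]), 'tcp_rot': array([-3.11496218e+00, -3.94240342e-01,  3.78640830e-04]), 'wrist_force': array([ 0.10245321,  0.31155437, -0.69334036]), 'wrist_torque': array([ 0.01071108, -0.04951193, -0.02121386]), 'grasp_force': 0.0, 'gripper_width': 0.9995449376822608}
```

View pics/top0.png

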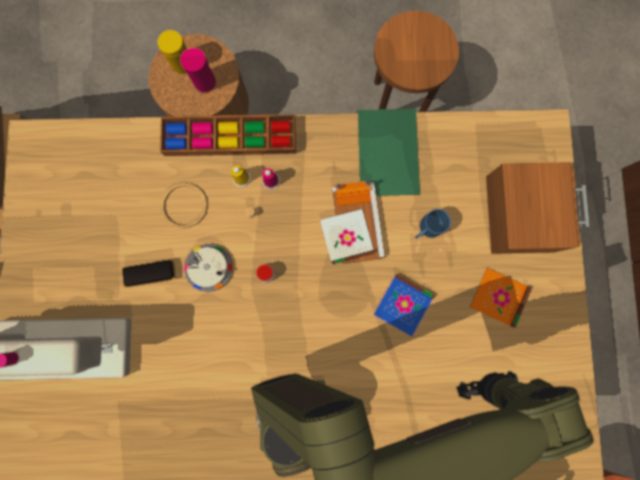

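View pics/scene0.png

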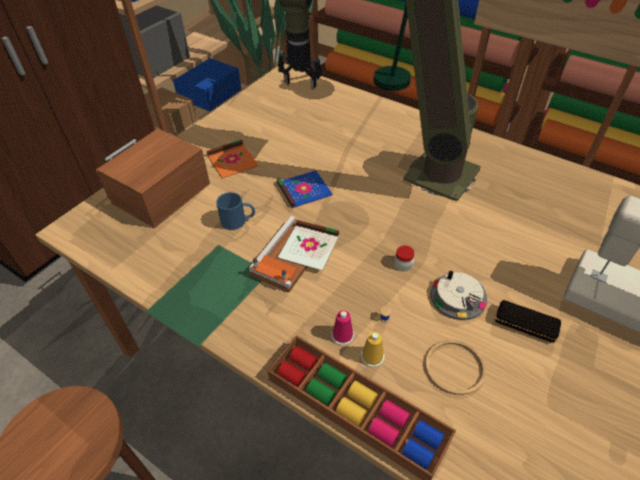

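The white plate with the pink flower is at top px (347,236), on the wooden bed with the orange clip (353,192). The look-alikes are the blue plate (404,304) and the orange plate (500,297), both lying on the bare table. The dial is at (208,267). I'll confirm in one enlarged crop and compute rough positions.

```bash
cat > h.py <<'E'
from workcell import robot
import cv2,numpy as np
from scipy.spatial.transform import Rotation as Ro
def ray(n,uv,pose=None):
    i=robot.camera_info(n);f=240/np.tan(np.radians(i["vfov"]/2))
    d=np.array([(uv[0]-i["cx"])/f,(uv[1]-i["cy"])/f,1.])
    if n=="wrist":
        H=i["hand_eye"];R=Ro.from_rotvec(pose[1]).as_matrix()
        return R@H[:3,3]+pose[0],R@(H[:3,:3]@d)
    return -i["R"].T@i["t"],i["R"].T@d
def pt(n,uv,z,pose=None):
    o,d=ray(n,uv,pose);return o+d*(z-o[2])/d[2]
def snap(name):
    s=robot.observe();im=robot.read_camera("wrist");cv2.imwrite(f"pics/{name}.png",im)
    np.savez(f"pics/{name}.npz",p=s["position"],r=s["tcp_rot"]);return im
def load(name):
    z=np.load(f"pics/{name}.npz");return cv2.imread(f"pics/{name}.png"),(z["p"],z["r"])
E
python3 - <<'E'
from h import *
im=cv2.imread("pics/top0.png")
a=cv2.resize(im[170:275,310:395],None,fx=4.5,fy=4.5,interpolation=3)
b=cv2.resize(im[235:300,175:245],None,fx=4.5,fy=4.5,interpolation=3)
c=np.zeros((a.shape[0],a.shape[1]+b.shape[1],3),np.uint8);c[:,:a.shape[1]]=a;c[:b.shape[0],a.shape[1]:]=b
cv2.imwrite("pics/crop0.png",c);print(a.shape)
for n,uv,z in[("plate",(347,236),.025),("dial",(208,267),.03),("mug",(436,222),.09),("jar",(264,272),.055),("fencefar",(373,184),.034),("fencenear",(381,257),.034)]:print(n,pt("top",uv,z).round(3))
E
```

```text
(472, 382, 3)
plate [ 0.554 -0.186  0.025]
dial [0.463 0.26  0.03 ]
mug [ 0.584 -0.459  0.09 ]
jar [0.442 0.079 0.055]
fencefar [ 0.722 -0.274  0.034]
fencenear [ 0.484 -0.292  0.034]
```

View pics/crop0.png

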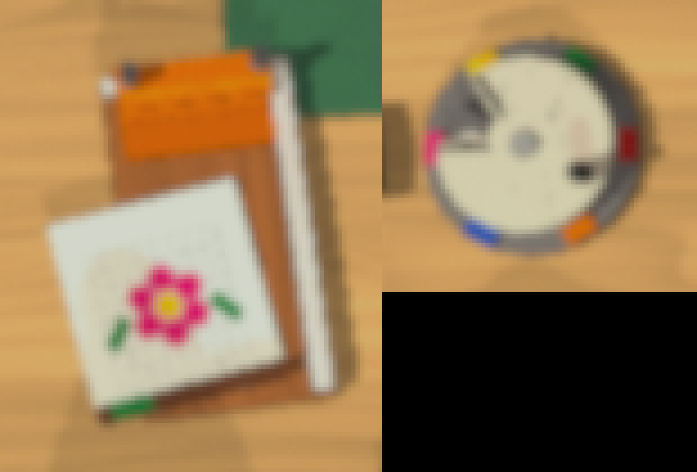

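The crop confirms it: white plate with the pink flower and a dark ledge, on the bed with the orange clip and the fence on its right. It is askew CCW. The cover's peg is near crop (580,170), on the robot side between red and orange. Next I'll move in for a close wrist view.

Request:
arm_command(
  deltas=[
    [[5.5,3.6,0,0],[11,7.2,0,0],[16.5,10.8,0,0],[22,14.4,0,0],[27.5,18,0,0],[33,21.6,0,0],[38.5,25.2,0,0],[44,28.8,0,0],[47,31,0,0],[47,31,0,0]],
  ],
)

```text
time: 1.35
position: [0.6039, -0.1955, 0.403]
tcp_rot: [-3.115, -0.403, 0.0]
wrist_force: [-1.0, -0.0, -0.4]
gripper_width: 0.998
grasp_force: 0.0
```

Request:
arm_command(
  deltas=[
    [[0,0,0,0],[0,0,0,0],[0,0,0,0]],
  ],
)

```text
time: 1.72
position: [0.5998, -0.1995, 0.4051]
tcp_rot: [3.117, 0.391, 0.0]
wrist_force: [0.4, 0.3, 0.1]
gripper_width: 0.999
grasp_force: 0.0
```

```bash
python3 - <<'E'
from h import *
snap("w1");print(robot.observe()["position"],robot.observe()["time"])
E
```

```text
[ 0.59993057 -0.19935989  0.40509331] 1.775
```

View pics/w1.png

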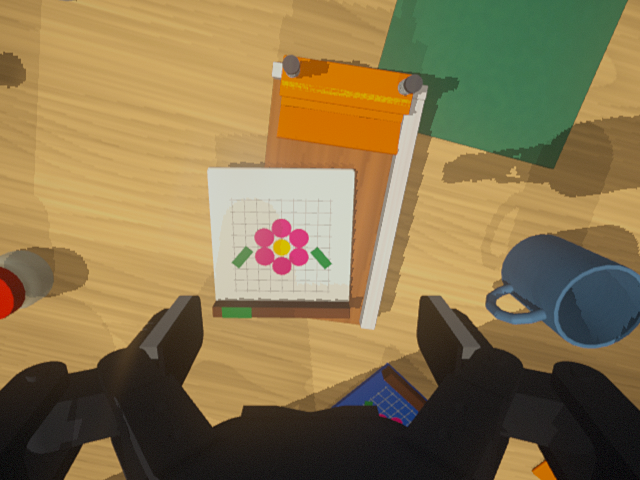

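The wrist view shows the plate's front corners at (208,169) and (355,169) and the ledge top from (213,305) to (350,318). The fence's inner top edge runs from (362,325) to (404,115), and the clip lip's front edge from (277,136) to (397,153).

```bash
python3 - <<'E'
from h import *
im,p=load("w1")
def hull(m,z):
    c=max(cv2.findContours(m,0,1)[0],key=cv2.contourArea);b=cv2.boxPoints(cv2.minAreaRect(c));return b
hsv=cv2.cvtColor(im,cv2.COLOR_BGR2HSV)
m=cv2.inRange(hsv,(0,0,170),(180,45,255));m[:,358:]=0;m[:150]=0;m[305:]=0;m[:,:190]=0
ys,xs=np.where(m>0)
q=cv2.approxPolyDP(cv2.convexHull(np.c_[xs,ys].astype(np.int32)),8,True)[:,0];print("plate top quad",q.tolist())
for u in q:print(u,pt("wrist",u,.025,p).round(4))
P=lambda u,z:pt("wrist",u,z,p)
for n,u,z in[("ledgeTopNearL",(213,317),.02),("ledgeNearR",(350,317),.02)]:print(n,P(u,z).round(4),P(u,.041).round(4))
# fence inner edge by white mask
w=cv2.inRange(hsv,(0,0,170),(180,45,255));e=[]
for v in range(170,320,10):
    x=np.where(w[v,357:440]>0)[0]
    if len(x):e.append(P((357+x[0],v),.034)[:2])
e=np.array(e);k=np.polyfit(e[:,0],e[:,1],1);print("fence y=%.4fx+%.4f yaw %.4f"%(k[0],k[1],np.arctan(k[0])),"resid",np.abs(np.polyval(k,e[:,0])-e[:,1]).max())
for n,u,z in[("lipL",(277,136),.033),("lipR",(397,153),.033),("fenceNear",(362,325),.034)]:print(n,P(u,z).round(4))
E
```

```text
plate top quad [[353, 170], [348, 299], [216, 299], [208, 168]]
[353 170] [ 0.6411 -0.2306  0.025 ]
[348 299] [ 0.5102 -0.2632  0.025 ]
[216 299] [ 0.4758 -0.1283  0.025 ]
[208 168] [ 0.6089 -0.0968  0.025 ]
ledgeTopNearL [ 0.4509 -0.1282  0.02  ] [ 0.4639 -0.1313  0.041 ]
ledgeNearR [ 0.4878 -0.2725  0.02  ] [ 0.4985 -0.267   0.041 ]
fence y=0.1040x+-0.3332 yaw 0.1036 resid 0.0004539236743688613
lipL [ 0.654  -0.1544  0.033 ]
lipR [ 0.6665 -0.2642  0.033 ]
fenceNear [ 0.489  -0.2837  0.034 ]
```

Station: yaw 0.104, origin (0.610,-0.209), and the fence agrees to within 1 mm. Plate centre is at station (-55,34), yaw +0.13, which fits the stated range. Next I'll put the open fingers along the bed on its left side and push right.

Request:
arm_command(
  deltas=[
    [[-1,2,-1,10],[-2,4,-2,20],[-3,6,-4,30],[-4,8,-6,40],[-5,10,-8,50],[-6,11.8,-10,60],[-6.2,11.8,-12,70],[-6.2,11.8,-14,80],[-6.2,11.8,-15,81.5],[-6.2,11.8,-15,81.5]],
  ],
)

```text
time: 3.02
position: [0.5384, -0.0808, 0.2544]
tcp_rot: [-2.106, -2.33, 0.001]
wrist_force: [-0.6, -0.0, -0.3]
gripper_width: 0.996
grasp_force: 0.0
```

Request:
arm_command(
  deltas=[
    [[0,0,0,0],[0,0,-2,0],[0,0,-4,0],[0,0,-6,0],[0,0,-7,0],[0,0,-7.8,0],[0,0,-7.8,0],[0,0,-7.8,0]],
  ],
)

```text
time: 4.03
position: [0.5392, -0.0805, 0.1773]
tcp_rot: [2.103, 2.333, 0.001]
wrist_force: [0.2, 1.3, -0.1]
gripper_width: 0.998
grasp_force: 0.0
```

```bash
cat >> h.py <<'E'
O=np.array([.6098,-.2092]);U=np.array([.9946,.1035]);N=np.array([-.1035,.9946])
def st(X):d=np.array(X)[:2]-O;return (np.array([d@U,d@N])*1e3).round(1)
E
python3 - <<'E'
from h import *
s=robot.observe();print(s["position"],st(s["position"]),s["tcp_rot"],s["wrist_force"]);snap("w2")
E
```

```text
[ 0.53917215 -0.08047796  0.17727519] [-56.9 135.3] [2.10316014e+00 2.33257084e+00 9.57621321e-04] [ 0.21332212  1.34383128 -0.13075911]
```

View pics/w2.png

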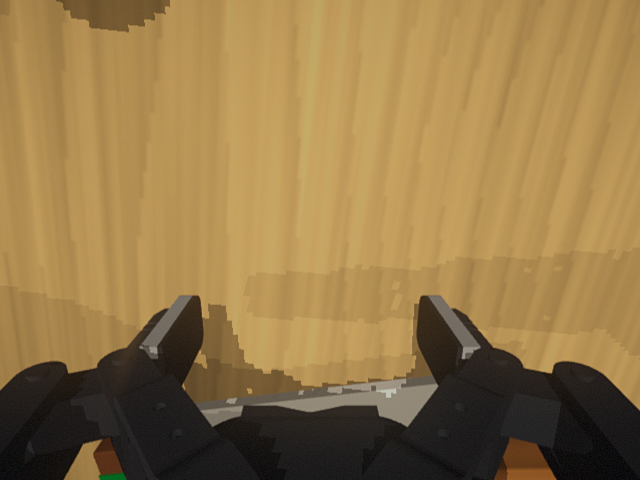

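The open fingers are beside the bed, clear of the plate's left edge at about row 390. Now I push right.

Request:
arm_command(
  deltas=[
    [[0.1,-0.8,0,0],[0.2,-1.6,0,0],[0.25,-2.2,0,0],[0.3,-2.8,0,0],[0.35,-3.3,0,0],[0.4,-3.7,0,0],[0.42,-4.0,0,0],[0.44,-4.2,0,0],[0.46,-4.4,0,0],[0.46,-4.4,0,0]],
  ],
)

```text
time: 5.32
position: [0.5433, -0.1246, 0.1766]
tcp_rot: [-2.104, -2.333, 0.001]
wrist_force: [-0.3, 0.9, -0.8]
gripper_width: 0.997
grasp_force: 0.2
```

```bash
python3 - <<'E'
from h import *
s=robot.observe();print(s["position"],st(s["position"]),s["wrist_force"]);
cv2.imwrite("pics/t2.png",robot.read_camera("top"))
E
```

```text
[ 0.54328919 -0.12456291  0.17663135] [-57.4  91.1] [-0.31442463  0.89149978 -0.76264155]
```

Request:
arm_command(
  deltas=[
    [[0.02,-0.15,0,0],[0.03,-0.3,0,0],[0.03,-0.3,0,0]],
  ],
)

```text
time: 5.75
position: [0.5431, -0.1262, 0.1766]
tcp_rot: [-2.1, -2.332, -0.004]
wrist_force: [-1.1, 6.6, 2.8]
gripper_width: 1.001
grasp_force: 3.4
```

Request:
arm_command(
  deltas=[
    [[0.01,-0.1,0,0],[0.02,-0.2,0,0],[0.02,-0.2,0,0]],
  ],
)

```text
time: 6.12
position: [0.543, -0.127, 0.1766]
tcp_rot: [-2.096, -2.331, -0.008]
wrist_force: [-1.8, 11.5, 5.3]
gripper_width: 0.996
grasp_force: 5.8
```

About 11 N against the fence on both fingers. Back off, lift, turn back and move behind the ledge.

Request:
arm_command(
  deltas=[
    [[-0.3,3,0,0],[-0.3,3,3,0],[-1,3,7,-10],[-3,2,10,-20],[-5,0,11,-30],[-7,-3,11,-40],[-9.4,-6,11,-50],[-9.4,-8.7,11,-60],[-9.4,-8.7,11,-70],[-9.4,-8.7,11,-80]],
  ],
)

```text
time: 7.38
position: [0.4496, -0.2173, 0.2867]
tcp_rot: [3.112, 0.424, -0.001]
wrist_force: [0.2, -0.8, -1.0]
gripper_width: 0.999
grasp_force: 0.0
```

Request:
arm_command(
  deltas=[
    [[0,0,0,-10],[0,0,0,-10],[0,0,0,-10]],
  ],
)

```text
time: 7.75
position: [0.4498, -0.2165, 0.2867]
tcp_rot: [3.137, 0.166, -0.0]
wrist_force: [0.2, -0.3, -0.1]
gripper_width: 1.0
grasp_force: 0.0
```

```bash
python3 - <<'E'
from h import *
s=robot.observe();print(s["position"],st(s["position"]),s["tcp_rot"],s["joint_positions"][5],s["wrist_force"]);snap("w3")
E
```

```text
[ 0.44984217 -0.21653254  0.28667479] [-159.9    9.3] [ 3.13677246e+00  1.66033723e-01 -3.61911686e-04] 2.58735354755759 [ 0.19490218 -0.29214944 -0.06476959]
```

View pics/w3.png

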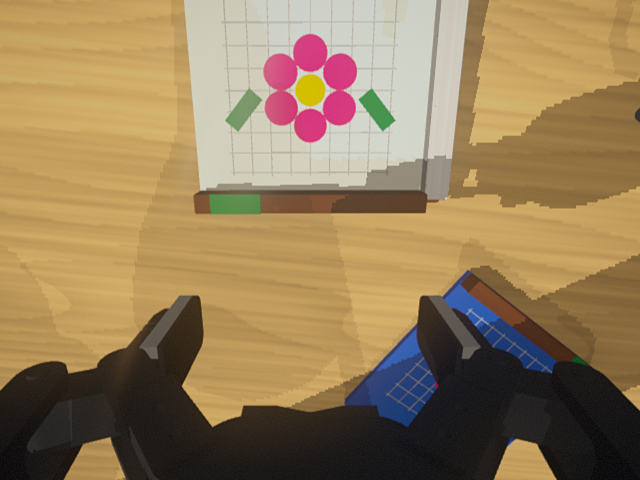

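The plate is now flush and parallel with the fence: its right edge is at col 427 and the ledge front at row 213. Descend behind the ledge (tips about 30 mm, over the blue look-alike) and push along the bed.

Request:
arm_command(
  deltas=[
    [[0,0,-3,0],[0,0,-6,0],[0,0,-8,0],[0,0,-9.3,0],[0,0,-9.7,0],[0,0,-9.7,0],[0.6,0.06,-9.7,0],[1.2,0.12,-9.7,0],[1.8,0.19,-9.7,0],[2.4,0.25,-9.7,0]],
  ],
)

```text
time: 9.05
position: [0.4743, -0.2139, 0.1898]
tcp_rot: [3.137, 0.163, -0.0]
wrist_force: [-1.8, -0.2, 1.4]
gripper_width: 1.002
grasp_force: 0.8
```

Request:
arm_command(
  deltas=[
    [[0.6,0.06,0,0],[1.2,0.12,0,0],[1.8,0.19,0,0],[2.4,0.25,0,0],[2.9,0.3,0,0],[3.4,0.35,0,0],[3.9,0.41,0,0],[4.3,0.45,0,0],[4.5,0.47,0,0],[4.5,0.47,0,0]],
  ],
)

```text
time: 10.3
position: [0.5192, -0.2092, 0.1897]
tcp_rot: [3.137, 0.163, 0.001]
wrist_force: [-0.5, 0.4, 0.1]
gripper_width: 1.002
grasp_force: 0.1
```

```bash
python3 - <<'E'
from h import *
s=robot.observe();print(s["position"],st(s["position"]),s["wrist_force"],s["wrist_torque"])
E
```

```text
[ 0.51924735 -0.20924025  0.18969968] [-90.1   9.3] [-0.45954235  0.42666663  0.09612296] [0.00789068 0.12281165 0.03686176]
```

Request:
arm_command(
  deltas=[
    [[0.4,0.04,0,0],[0.8,0.08,0,0],[1.2,0.12,0,0],[1.6,0.17,0,0],[2.0,0.21,0,0],[2.3,0.24,0,0],[2.5,0.26,0,0],[2.6,0.27,0,0],[2.6,0.27,0,0]],
  ],
)

```text
time: 11.42
position: [0.5433, -0.2065, 0.1895]
tcp_rot: [-3.137, -0.161, 0.007]
wrist_force: [-6.1, -0.5, 3.4]
gripper_width: 1.0
grasp_force: 3.0
```

Request:
arm_command(
  deltas=[
    [[0.2,0.02,0,0],[0.3,0.03,0,0],[0.3,0.03,0,0]],
  ],
)

```text
time: 11.8
position: [0.5463, -0.2062, 0.1895]
tcp_rot: [-3.137, -0.161, 0.007]
wrist_force: [-6.5, -0.7, 4.3]
gripper_width: 1.001
grasp_force: 3.0
```

Request:
arm_command(
  deltas=[
    [[0.15,0.02,0,0],[0.3,0.03,0,0],[0.3,0.03,0,0]],
  ],
)

```text
time: 12.18
position: [0.5479, -0.2059, 0.1894]
tcp_rot: [3.137, 0.161, -0.012]
wrist_force: [-9.7, -1.2, 7.8]
gripper_width: 0.999
grasp_force: 5.1
```

Request:
arm_command(
  deltas=[
    [[0.15,0.02,0,0],[0.3,0.03,0,0],[0.3,0.03,0,0]],
  ],
)

```text
time: 12.55
position: [0.5488, -0.2057, 0.1893]
tcp_rot: [3.137, 0.16, -0.021]
wrist_force: [-16.5, -3.0, 12.5]
gripper_width: 1.002
grasp_force: 8.2
```

Firm stop at 16 N and about x -60.5, as expected for home. Back off, lift and look.

Request:
arm_command(
  deltas=[
    [[-1.5,-0.15,0,0],[-3,-0.3,0,0],[-3,-0.3,4,0],[-2,0,9,0],[1,0.5,14,0],[3.5,1,18,0],[3.5,1,20,0],[3.5,1,20,0],[3.5,1,20,0]],
  ],
)

```text
time: 13.68
position: [0.5883, -0.1956, 0.3885]
tcp_rot: [-3.137, -0.162, 0.002]
wrist_force: [-0.9, -0.4, -0.3]
gripper_width: 0.998
grasp_force: 0.0
```

```bash
python3 - <<'E'
from h import *
print(st(robot.observe()["position"]));snap("w4")
E
```

```text
[-20.   15.7]
```

View pics/w4.png

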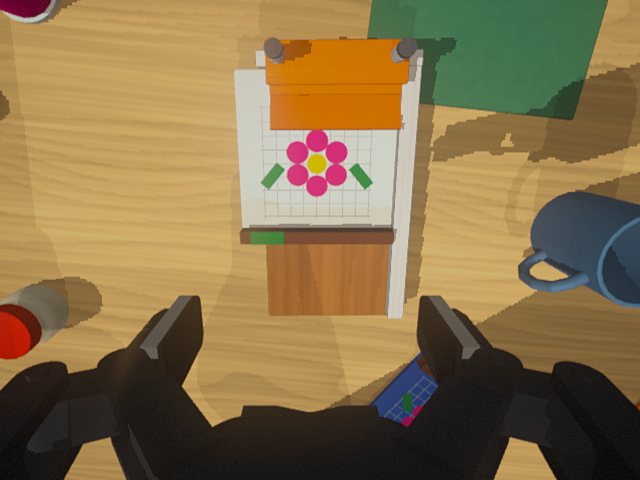

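The plate is under the jaw with its ledge parallel to the bed's near edge, and its right edge is along the fence. I'll check the numbers and plan the dial view.

```bash
python3 - <<'E'
from h import *
for n in("w3","w4"):
    im,p=load(n);hsv=cv2.cvtColor(im,cv2.COLOR_BGR2HSV)
    w=cv2.inRange(hsv,(0,0,150),(180,60,255))
    r=range(90,220,5) if n=="w4" else range(20,180,5)
    L=np.array([pt("wrist",(180+np.where(w[v,180:300]>0)[0][0],v),.025,p)[:2] for v in r])
    k=np.polyfit(L[:,0],L[:,1],1);print(n,"left edge yaw rel",np.arctan(k[0])-.1036,"y",st([L[:,0].mean(),np.polyval(k,L[:,0].mean())]))
im,p=load("w4")
for u,z in[((241,244),.02),((393,244),.02),((317,163),.025),((268,316),.02),((388,316),.02)]:print(u,st(pt("wrist",u,z,p)))
E
```

```text
w3 left edge yaw rel 0.001831612611167363 y [-72.5  79.8]
w4 left edge yaw rel -4.2514581350780456e-05 y [28.2 80.4]
(241, 244) [-58.5  83.8]
(393, 244) [-58.5 -64.3]
(317, 163) [19.8 10.2]
(268, 316) [-136.9   60. ]
(388, 316) [-136.9  -64.2]
```

The plate is home: left edge at y=80.4, yaw 0.000, and the ledge's near top edge corrected for height at about -50. Now the dial.

Request:
arm_command(
  deltas=[
    [[-1.2,4,0,10],[-2.4,9,0,20],[-3.7,14,0,30],[-5,19,0,40],[-6.2,24,0,50],[-7.4,29,0,60],[-8.6,34,0,70],[-9.9,39,0,80],[-11,44,0,84],[-12.2,49,0,84]],
  ],
)

```text
time: 14.98
position: [0.4659, 0.2954, 0.3883]
tcp_rot: [-2.223, -2.22, 0.003]
wrist_force: [-0.0, -0.5, -0.1]
gripper_width: 1.0
grasp_force: 0.0
```

Request:
arm_command(
  deltas=[
    [[0,0,-1,0],[0,0,-1,0],[0,0,-1,0],[0,0,-1,0]],
  ],
)

```text
time: 15.48
position: [0.4673, 0.2933, 0.3799]
tcp_rot: [2.225, 2.218, 0.0]
wrist_force: [0.0, 0.0, -0.9]
gripper_width: 1.002
grasp_force: 0.0
```

```bash
python3 - <<'E'
from h import *
s=robot.observe();print(s["position"],s["joint_positions"]);snap("w5")
E
```

```text
[0.46728681 0.29325161 0.37987452] [ 5.60470778e-01  3.16797641e-01 -1.22849922e-01  1.13102293e+00
 -1.16308858e-04  2.13444738e+00]
```

View pics/w5.png

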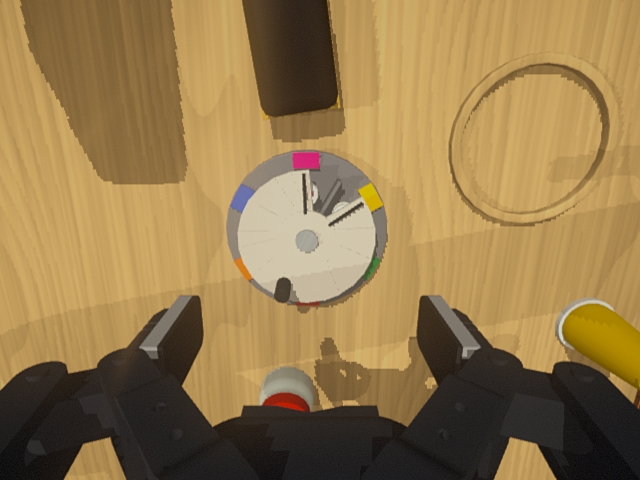

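The wrist view shows the hub at (307,241), with the opening between the two black lips (307,190)-(345,212). The peg top is about (282,294), and the patches are pink (306,161), yellow (371,197), green (373,268), red (309,303), orange (242,269) and blue (242,197).

```bash
python3 - <<'E'
from h import *
im,p=load("w5");P=lambda u,z:pt("wrist",u,z,p)[:2]
hsv=cv2.cvtColor(im,cv2.COLOR_BGR2HSV);yy,xx=np.mgrid[:480,:640]
ring=((xx-307)**2+(yy-230)**2<90**2)
def cen(lo,hi,r=ring):
    m=cv2.inRange(hsv,lo,hi)*r.astype(np.uint8);n,l,s,c=cv2.connectedComponentsWithStats(m);k=1+np.argmax(s[1:,4]);return c[k],s[k,4]
# cover from cream mask
m=cv2.inRange(hsv,(8,15,130),(40,85,255))*ring.astype(np.uint8)
c=max(cv2.findContours(m,0,1)[0],key=cv2.contourArea);W=np.array([P(q,.034) for q in cv2.convexHull(c)[:,0]])
(cx,cy),r=cv2.minEnclosingCircle((W*1e3).astype(np.float32));C1=np.array([cx,cy])/1e3;print("cover",C1,r)
C=P((307,241),.036);print("hub",C)
for nm,lo,hi,k in[("green",(45,90,30),(85,255,255),0),("yellow",(22,170,120),(32,255,255),1),("pink",(150,120,100),(175,255,255),2),("blue",(105,120,60),(128,255,255),3),("orange",(8,200,120),(18,255,255),4),("red",(0,180,60),(6,255,255),5)]:
    try:
        u,a=cen(lo,hi)
        for z in(.012,):
            d=P(u,z)-C;print(nm,u.round(1),a,"r",np.hypot(*d).round(4),"base yaw deg",((np.degrees(np.arctan2(d[1],d[0]))-60*k+180)%360-180).round(1))
    except Exception as e:print(nm,e)
dk=cv2.inRange(im,(0,0,0),(60,60,60))*((abs(xx-283)<14)&(abs(yy-288)<16)).astype(np.uint8)
ys,xs=np.where(dk>0);print("peg px",xs.min(),xs.max(),ys.min(),ys.max())
for u,z in[((xs.mean(),ys.max()-5),.061),((285,282),.036)]:
    d=P(u,z)-C;print("peg",P(u,z),np.hypot(*d),np.degrees(np.arctan2(d[1],d[0])))
E
```

```text
cover [0.46290057 0.27567798] 72.23336791992188
hub [0.46478237 0.26699304]
green [371.3 267.3] 135 r 0.0724 base yaw deg -29.0
yellow [370.4 196.6] 373 r 0.0693 base yaw deg -28.9
pink [305.7 160.1] 441 r 0.0696 base yaw deg -29.2
blue attempt to get argmax of an empty sequence
orange [242.5 268.6] 133 r 0.0738 base yaw deg -30.7
red [304.2 303.7] 19 r 0.0748 base yaw deg -32.6Traceback (most recent call last):
  File "<stdin>", line 19, in <module>
    return umr_minimum(a, axis, None, out, keepdims, initial, where)
ValueError: zero-size array to reduction operation minimum which has no identity
```

```bash
python3 - <<'E'
from h import *
im,p=load("w5");P=lambda u,z:pt("wrist",u,z,p)[:2]
yy,xx=np.mgrid[:480,:640];C=P((307,241),.036)
b=np.array([im[v,u] for v,u in[(285,283),(295,282)]]);print(b.tolist())
g=im.max(2);dk=((g<85)&(abs(xx-283)<13)&(abs(yy-288)<16));ys,xs=np.where(dk);print("peg px",len(xs),xs.min(),xs.max(),ys.min(),ys.max())
i0=ys>ys.max()-14;i1=ys<ys.min()+10
for n,u,z in[("top",(xs[i0].mean(),ys.max()-7),.061),("mid",(xs.mean(),ys.mean()),.048)]:
    d=P(u,z)-C;print(n,np.round(u,1),P(u,z).round(4),"r",np.hypot(*d).round(4),"ang",np.degrees(np.arctan2(d[1],d[0])).round(1))
for u in[(306,213),(305,173),(329,225),(362,203)]:
    d=P(u,.036)-C;print(u,(d*1e3).round(1),np.degrees(np.arctan2(d[1],d[0])).round(1))
E
```

```text
[[53, 67, 75], [51, 65, 76]]
peg px 307 274 290 278 301
top [282. 294.] [0.4431 0.2268] r 0.0456 ang -118.4
mid [282.5 290. ] [0.4426 0.2245] r 0.0479 ang -117.6
(306, 213) [-0.7 25.9] 91.6
(305, 173) [-1.4 60.9] 91.3
(329, 225) [19.6 14.8] 37.1
(362, 203) [48.2 34.6] 35.7
```

Base yaw is -29°, the opening is at about +63° and the peg at about -117.5° (r 48 mm, as stated). So the cover must turn about -92° (angle 1.6 rad, in range). I'll grip the peg tangentially (tool yaw 243°) and swing it around the hub at (0.4648,0.267).

Request:
arm_command(
  deltas=[
    [[-0.5,-1,-1,10],[-1,-2,-2,20],[-1.5,-3,-3,30],[-2,-4,-4,40],[-2.5,-5,-5,50],[-2.5,-6,-6,60],[-2.5,-6.9,-7,70],[-2.5,-6.9,-7,80],[-2.5,-6.9,-7,90],[-2.5,-6.9,-7,100]],
  ],
  hand=6,
  squeeze=20,
)

```text
time: 16.77
position: [0.4422, 0.2248, 0.31]
tcp_rot: [-0.279, 3.129, 0.0]
wrist_force: [-0.2, -0.3, 0.6]
gripper_width: 0.704
grasp_force: 0.0
```

Request:
arm_command(
  deltas=[
    [[0,0,0,10],[0,0,0,20],[0,0,0,30],[0,0,0,40],[0,0,0,50],[0,0,0,53],[0,0,0,53],[0,0,0,53]],
  ],
)

```text
time: 17.77
position: [0.4421, 0.2251, 0.3099]
tcp_rot: [-1.638, 2.68, -0.0]
wrist_force: [-0.0, 0.6, 0.6]
gripper_width: 0.699
grasp_force: 0.0
```

```bash
python3 - <<'E'
from h import *
s=robot.observe();print(s["position"],Ro.from_rotvec(s["tcp_rot"]).as_matrix()[:2,0],s["joint_positions"]);snap("w6")
E
```

```text
[0.44205802 0.22510036 0.30987458] [-0.45631273 -0.88981942] [ 4.70996853e-01  2.72906443e-01 -3.81041377e-01  9.16461112e-01
 -2.84751444e-05 -6.25952484e-01]
```

View pics/w6.png

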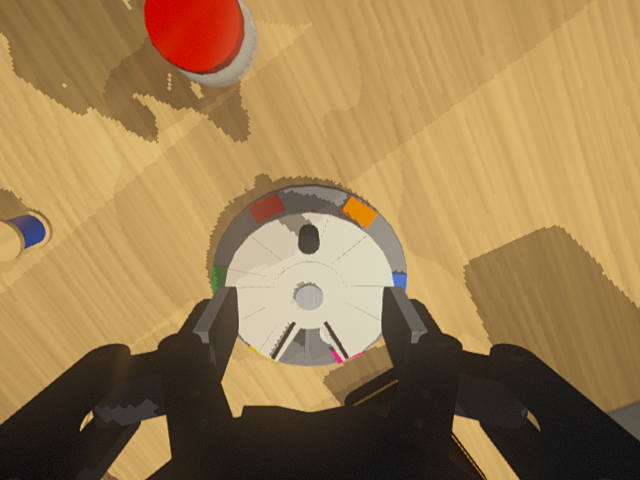

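The peg is at (309,226-254) between the fingers, with its top about (309,248). The hub is at (308,296) and the red (267,209) and orange (360,212) patches are clearly visible. Second measurement:

```bash
python3 - <<'E'
from h import *
im,p=load("w6");P=lambda u,z:pt("wrist",u,z,p)[:2]
A=lambda d:np.degrees(np.arctan2(d[1],d[0])).round(1)
C=P((308,296.5),.036);C0=np.array([.4648,.267]);print("hub",C)
for n,u,z,k in[("red",(267,209),.012,300),("orange",(360,212),.012,240)]:
    for c in(C,C0):
        d=P(u,z)-c;print(n,np.hypot(*d).round(4),(A(d)-k)%360-360)
for u,z in[((309,246.5),.061),((309,233),.036)]:print("peg",P(u,z).round(4),[(np.hypot(*(P(u,z)-c)).round(4),A(P(u,z)-c)) for c in(C,C0)])
for u in[(293,324),(275,357),(328,322),(346,355)]:print(u,A(P(u,.036)-C))
E
```

```text
hub [0.46489379 0.26775681]
red 0.0676 -30.100000000000023
red 0.0668 -30.0
orange 0.0698 -31.19999999999999
orange 0.0694 -31.69999999999999
peg [0.4428 0.2263] [(np.float64(0.0469), np.float64(-118.1)), (np.float64(0.0462), np.float64(-118.5))]
peg [0.4421 0.225 ] [(np.float64(0.0485), np.float64(-118.1)), (np.float64(0.0478), np.float64(-118.4))]
(293, 324) 36.4
(275, 357) 36.4
(328, 322) 98.3
(346, 355) 93.4
```

Request:
arm_command(
  deltas=[
    [[0,0,-3,0],[0,0,-6,0],[0,0,-8,0],[0,0,-9,0],[0,0,-9.5,0],[0,0,-9.5,0],[0,0,-9.5,0]],
  ],
)

```text
time: 18.7
position: [0.4423, 0.2256, 0.2154]
tcp_rot: [-1.639, 2.678, -0.0]
wrist_force: [-0.4, 0.1, -0.6]
gripper_width: 0.705
grasp_force: 0.0
```

Request:
arm_command(
  deltas=[
    [[0,0,0,0],[0,0,0,0],[0,0,0,0],[0,0,0,0],[0,0,0,0],[0,0,0,0]],
  ],
  hand=0.8,
  squeeze=20,
)

```text
time: 19.45
position: [0.442, 0.2254, 0.2149]
tcp_rot: [-1.64, 2.679, -0.0]
wrist_force: [-1.1, -1.1, 5.4]
gripper_width: 0.154
grasp_force: 20.2
```

The peg is gripped (13 mm, 20 N). Swing the arc.

Request:
arm_command(
  deltas=[
    [[-0.65,0.41,0.1,-9.2],[-1.22,0.93,0.1,-18.4],[-1.71,1.53,0.1,-27.6],[-2.09,2.19,0.1,-36.8],[-2.36,2.91,0.1,-46],[-2.51,3.67,0.1,-55.2],[-2.54,4.44,0.1,-64.4],[-2.45,5.2,0.1,-73.6],[-2.23,5.94,0.1,-82.8],[-1.9,6.64,0.1,-92]],
  ],
)

```text
time: 20.7
position: [0.4231, 0.2914, 0.215]
tcp_rot: [0.797, 3.038, -0.004]
wrist_force: [2.5, -3.5, -2.2]
gripper_width: 0.15
grasp_force: 20.2
```

Request:
arm_command(
  deltas=[
    [[0,0,0,0],[0,0,0,0],[0,0,0,0],[0,0,0,0]],
  ],
)

```text
time: 21.2
position: [0.4231, 0.2911, 0.2151]
tcp_rot: [0.786, 3.04, -0.002]
wrist_force: [4.7, -1.9, -7.4]
gripper_width: 0.152
grasp_force: 19.8
```

Request:
arm_command(
  deltas=[
    [[0,0,0,0],[0,0,0,0],[0,0,0,0],[0,0,0,0]],
  ],
  hand=6,
)

```text
time: 21.7
position: [0.4228, 0.2919, 0.2159]
tcp_rot: [-0.788, -3.041, -0.001]
wrist_force: [-0.2, -1.0, -0.5]
gripper_width: 0.705
grasp_force: 0.0
```

Request:
arm_command(
  deltas=[
    [[0,0,2,0],[0,0,6,0],[0,0,10,0],[0,0,14,0],[0,0,16,0],[0,0,16,0],[0,0,16,0]],
  ],
)

```text
time: 22.58
position: [0.4225, 0.2915, 0.3747]
tcp_rot: [-0.788, -3.04, 0.002]
wrist_force: [1.3, -0.5, -0.1]
gripper_width: 0.704
grasp_force: 0.0
```

```bash
python3 - <<'E'
from h import *
im=snap("w7");a=im[120:420,120:520];cv2.imwrite("pics/w7c.png",cv2.resize(a,(800,600),interpolation=3))
cv2.imwrite("pics/top7.png",robot.read_camera("top"))
E
```

```text
(no output)
```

View pics/w7c.png

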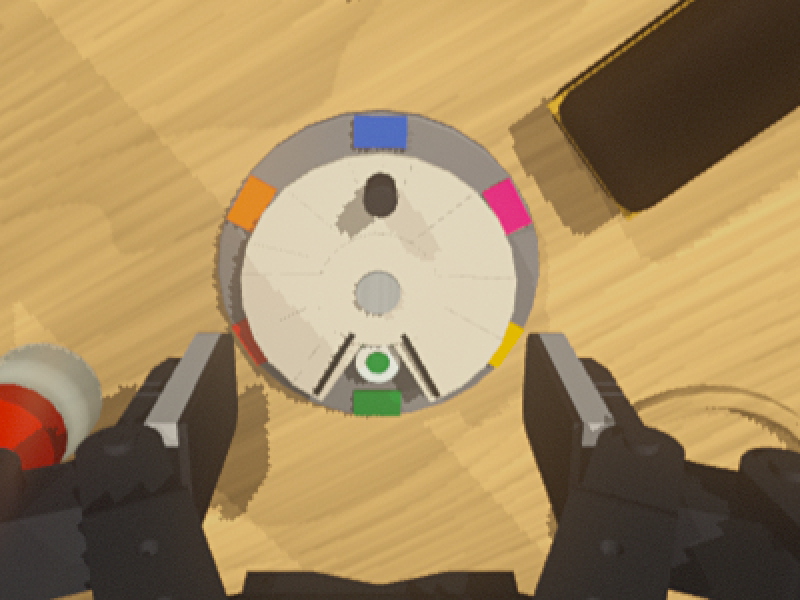

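The opening is centred on the green bobbin: lips at about cols 335 and 420, bobbin at (377,362). The peg is in line with the blue patch and the gripper is clear. Handing in.

```bash
python3 -c "
from workcell import robot
print(robot.hand_in())"
```

```text
the job is handed in; nothing more can be done
None
```

The job is handed in at about 23 s of the 64 s allowed. The plate is home against the fence and end stop under the clip, the dial opening is centred over the green bobbin, and the robot is clear of everything; the hand-in gave no verdict, so this rests on my own camera and force readings.

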